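Reverse the ratchet and raise the platen of a bench printing press

ROBOT

A 6-joint arm with a two-finger parallel gripper is mounted at the origin on the work surface. World frame = base frame: x ahead of the robot, y to its left, z up, the work surface at z = 0. Lengths are in m, angles in rad, forces in N, time in s.
With the tool pointing down it reaches from about 0.35 to 0.975 m from the base axis. Payload 4.9 kg.
Tool frame: the origin (TCP) lies midway between the tips of the shut fingers; the grasp point (between the pads) lies 19 mm behind it; z points along the fingers, x is the direction in which the jaws open and shut, and the axes are right-handed (so a half turn about z gives the same grasp; the last joint's range is limited). The gripper opens to 85 mm and grips with 20 to 120 N. Pads are 22 mm wide; open, the fingers measure 114 mm over their backs; the gripper's body (76 mm by 85 mm) begins 54 mm behind the grasp point. The pads swing forward as they close: fully open they stand 13 mm farther back than shut.
Start: joints at [1.174, 0.053, 1.613, -0, 1.476, -0.119], TCP at [0.171, 0.601, 0.231] pointing down, gripper open.
Joint ranges: [-3.01, 3.01], [-1.01, 2.22], [0.06, 2.58], [-1.02, 4.17], [0.09, 2.62], [-3.14, 3.14]. Speed limits (rad/s): [2.57, 2.57, 3.14, 3.14, 3.14, 3.14].

INTERFACE

Orientations are given as a 3x3 rotation matrix whose columns are the frame's x, y, z axes.
In Python, from plant import status, vision, order gives the robot as it stands.
- The arm moves only by the tool move_arm, never from a script. Its arguments are lists of equal length, an entry for each row: "delta_pos": the shift along the world's x, y, z in mm, a list of three; "twist": the turn about the world's z in degrees. A call has 1 to 12 rows; each row is the pose to reach, as a shift and turn from the pose commanded when the call began; what a row does not reach only later rows make up. A row lasts 1/10 s, in which the tool goes at most 50 mm and 8.59 degrees, less where a joint would pass 70% of its speed; a pose out of reach is approached as far as the arm can. A call with a gripper value outside its range is refused whole. "fingers" is the opening, from 0 (shut) to 1 (fully open), set as the call begins (left out, the last holds). The fingers move at their own pace and stop on an object; "force" is the grip in N (left out, the last holds). Time passes only in rows, so rows that repeat a pose let the fingers close. It gives the time, the measured TCP pose, the force and the opening at its end, in the units of the state.
- status.get_state(): the state, without advancing time (a new reading comes with each control period).
- vision.capture(name): name is "scene" or "top" or "wrist"; returns the picture (384x512x3 uint8, blue, green, red); there is no depth.
- vision.camera_params(name): a dict with "mtx" (3x3 intrinsics, pixels), "eye" and "orientation" of the camera in the world. Camera axes: x right, y up, looking along -z (the intrinsics and any distortion apply to the point x, -y, -z); pixel columns grow to the right and rows downward; lengths in m; the calibration is good to about 2 mm. A picture is of the moment at which its call begins: read the wrist's pose just before it. camera_params takes no time and is no camera call; for the wrist camera it gives the pose at the moment of the call.
- order.close_job(): hands the job in, once; it reports no verdict.
The state is a dict: "clock": time; "joint_pos": joint angles; "joint_vel": joint speeds; "joint_torque": joint torques, N m; "position": TCP position; "eef_rot": TCP orientation; "ft_force": force on the tool from outside, world axes, zero at the start; "ft_torque": the same for the moment, N m; "grip_width": opening from 0.0 (shut) to 1.0 (fully open).
Only numpy, scipy, OpenCV 4.12 (cv2) and the standard library are available. Lean on these libraries where they do the work, as an engineer would, in place of code of your own. Each camera call takes 0.05 s, during which the arm holds its last target.

TASK

The small bench press is screwed down on a printing block and its ratchet is still set to tighten. Flip the red direction lever on the ratchet head over to the loosening side (the green dot), then work the wooden-knobbed handle to and fro, loosening anticlockwise, until the platen has risen at least 15 mm. Leave the lever on the loosening side, let go, and leave the block, tins and tools where they are.

Things in the scene. Friction and masses are not known exactly. Their poses are not given: they have to be found in the camera images.
- press: Fixed black bench press, its place and heading vary. Base plate 200 x 350 x 30 mm, two steel columns, crosshead whose top is 163 mm above the table. Origin: on the table under the screw's vertical axis; z up, +y of this frame is the direction of the handle when the handle joint reads 0, -y that of the lever when both joints read 0. The base plate reaches from -120 to +230 mm along y and +-100 mm along x.
- screw_axis (a point): Point on the vertical screw axis at the top of the crosshead, 163 mm above the table. Handle, ratchet head and lever all turn about this axis. The round head is 96 mm across, its top 204 mm above the table.
- handle (a joint): Swing of the ratchet handle about the screw axis, rad; positive is anticlockwise seen from above (the loosening way); hard stops at -0.75 and +0.75. Swinging the way the lever is set turns the screw, after 0 to 0.45 rad of dead travel until the ratchet catches; it takes about 13 N at the knob. The other way slips freely, at about 5 N. The handle stays where it is left. Starts anywhere from -0.4 to 0.4. Readings of joints are noisy by about 0.01 rad.
- handle_grip (a point): Centre of the upright wooden knob at the end of the handle, 140 mm from the screw axis, 233 mm above the table. The knob is a 28 mm wide cylinder from 199 to 258 mm above the table; the flat handle arm (24 mm wide) is below it, its top 194 mm above the table.
- lever (a joint): Angle of the red direction lever relative to the handle, rad; positive is anticlockwise seen from above; stops at -0.5 (tighten) and +0.5 (loosen, the side of the green dot). It starts on the tighten side, -0.5 to -0.38. It counts as flipped above 0.35. About 2 to 5 N at the post moves it (most just past the middle); it stays where it is left. Its direction from the screw axis is press -y turned by handle + lever.
- lever_tip (a point): Middle of the upper part of the red post at the end of the direction lever, 66 mm from the screw axis, 235 mm above the table. The post is an upright 16 mm wide cylinder that rises from the lever arm (top of arm 214 mm above the table) to 246 mm above the table.
- platen (a joint): How far the platen has risen from the fully screwed-down position, m; 0 at the start, at most 0.027. One rad of screw gives 7.64 mm, so 15 mm takes about 2 rad of screw: two or more loosening strokes, with slipping back strokes between. It stays where it is left.
- block: Bystander: printing block 155 x 105 x 23 mm lying on the press base under the platen. Origin: centre of underside.
- ink_tin: Bystander: blue-banded tin 60 mm across, 55 mm high, standing on the press base under the handle. Origin: centre of underside.
- big_tin: Bystander: red-banded tin 84 mm across, 85 mm high, on the table. Origin: centre of underside.
- jar: Bystander: amber jar 68 mm across, 110 mm high, on the table. Origin: centre of underside.
- roller: Bystander: ink roller, about 170 mm long, rubber roll 110 mm, on the table. Origin: under the middle of the roll, on the table.
- ink_knife: Bystander: ink knife, 280 mm long, on the table. Origin: under its middle.
- spanner: Bystander: open spanner, 180 mm long, on the table. Origin: under its middle.

How it is judged:
On the way, in this order (a step that is already met when the one before it is completed fails the run):
1. the direction lever is flipped to the loosening side while the platen is still down (value of joint lever above 0.35 rad and value of joint platen below 0.004 m), for 0.2 s.
2. the platen has risen at least 15 mm (value of joint platen above 0.015 m), for 0.2 s.
At the end, for the whole second after the job is handed in: The platen stands at least 15 mm above its screwed-down position, the direction lever is still on the loosening side (above 0.35 rad), and the handle is at rest (under 0.05 rad/s) (value of joint platen above 0.015 m and value of joint lever above 0.35 rad and not (velocity of joint handle above 0.05 rad/s) and not (velocity of joint handle below -0.05 rad/s)); the robot touches nothing.
It fails at once if the printing block is moved by more than 30 mm (distance of block from where it was at the start of the episode above 0.03 m).
It fails at once if a tin or the jar is moved by more than 30 mm (distance of any of ink_tin, big_tin, jar from where it was at the start of the episode above 0.03 m).
It fails at once if the roller, ink knife or spanner is moved by more than 30 mm (distance of any of roller, ink_knife, spanner from where it was at the start of the episode above 0.03 m).
It also fails if it takes over 58 s, if anything falls off the work surface, if the arm or the gripper's body presses on something with over 40 N, if the wrist force passes 120 N, or if a joint passes its speed limit or range.

## Working session

There is one attempt and no reset: what is moved stays moved. The work goes in short steps, Python scripts to look and compute and a tool call to move; the robot and the scene stay as the last step left them, time stands still between calls to the robot, and variables do not carry over. Pictures are saved under pics/ and viewed, and the job is handed in when it is done.

Besides the shell and the picture viewer there is one more tool, called as name(argument=value, ...), one argument or row to a line, values as JSON. move_arm: Moves the arm, as the interface text tells. Its arguments: {"type":"object","properties":{"delta_pos":{"type":"array","items":{"type":"array","items":{"type":"number"}}},"twist":{"type":"array","items":{"type":"number"}},"fingers":{"type":"number"},"force":{"type":"number"}},"required":["delta_pos","twist"]}

```bash
ls; mkdir -p pics; python3 - <<'E'
from plant import status, vision
import cv2
for n in ("scene","top"):
    im=vision.capture(n); cv2.imwrite(f"pics/{n}0.png",im)
    p=vision.camera_params(n); print(n,p)
s=status.get_state(); print(s)
E
```

```text
pics
scene {'mtx': array([[375.75454935,   0.        , 256.30935256],
       [  0.        , 375.75454935, 192.39834586],
       [  0.        ,   0.        ,   1.        ]]), 'eye': array([ 1.2547595 , -0.11117785,  0.96983092]), 'orientation': array([[ 0.12030029, -0.75045577,  0.64987997],
       [ 0.99262994,  0.08129213, -0.08987432],
       [ 0.01461658,  0.65590222,  0.75470433]])}
top {'mtx': array([[358.70236235,   0.        , 260.10837667],
       [  0.        , 358.70236235, 189.09124391],
       [  0.        ,   0.        ,   1.        ]]), 'eye': array([ 0.32590164, -0.01568701,  1.40937755]), 'orientation': array([[ 0.01585988,  0.98489247, -0.1724392 ],
       [-0.99986604,  0.01492435, -0.00672047],
       [-0.0040454 ,  0.17252269,  0.98499724]])}
{'clock': 0.1, 'joint_pos': array([ 1.17397237e+00,  5.32705044e-02,  1.61413977e+00, -1.77813369e-06,
        1.47603572e+00, -1.18996568e-01]), 'joint_vel': array([ 0.00035431, -0.00171025, -0.00140021,  0.00108056, -0.00043434,
        0.00103474]), 'joint_torque': array([-1.88955996e-04, -3.94905603e+01, -3.71363497e+01, -1.10924939e-04,
        3.93683498e-03,  1.51308274e-05]), 'position': array([0.17119461, 0.60050838, 0.23020869]), 'eef_rot': array([[ 2.74266182e-01,  9.61653550e-01, -7.14665679e-04],
       [ 9.61652055e-01, -2.74267026e-01, -1.71000442e-03],
       [-1.84044106e-03, -2.18263334e-04, -9.99998283e-01]]), 'ft_force': array([-0.68355895,  0.08506547, -1.03124164]), 'ft_torque': array([ 0.05096298, -0.01629795, -0.02268738]), 'grip_width': 0.9976692619390736}
```

View pics/scene0.png

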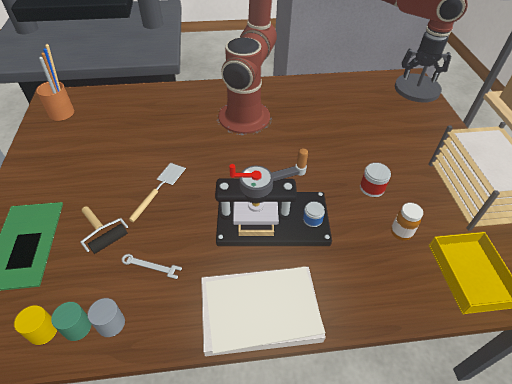

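View pics/top0.png

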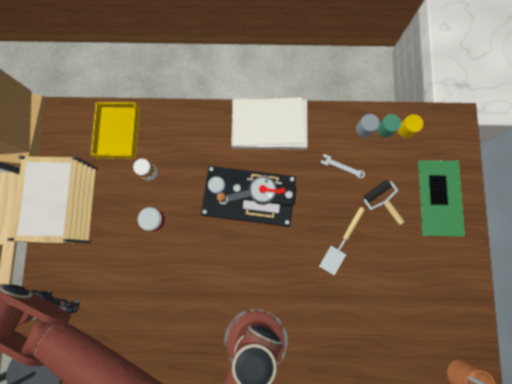

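The scene view shows the press at about (270,210), with the red lever at (235,172) and the wooden knob at (303,160). In the top view the press is near (250,195), the knob at (222,198) and the lever tip at (283,191). Next I'll zoom in and measure.

```bash
cat > h.py <<'E'
import numpy as np, cv2
from plant import status, vision
def ray(n,uv,P=None):
    P=P or vision.camera_params(n); K=np.array(P['mtx']); 
    d=np.linalg.inv(K)@np.array([uv[0],uv[1],1.]); d=np.array([d[0],-d[1],-d[2]])
    d=np.array(P['orientation'])@d; return np.array(P['eye']),d/np.linalg.norm(d)
def onz(n,uv,z,P=None):
    o,d=ray(n,uv,P); return o+d*(z-o[2])/d[2]
def proj(n,X,P=None):
    P=P or vision.camera_params(n); c=np.array(P['orientation']).T@(np.array(X)-P['eye'])
    p=np.array(P['mtx'])@np.array([c[0],-c[1],-c[2]]); return p[:2]/p[2]
def tri(r1,r2):
    A=np.zeros((3,3));b=np.zeros(3)
    for o,d in (r1,r2):
        M=np.eye(3)-np.outer(d,d);A+=M;b+=M@o
    return np.linalg.solve(A,b)
E
python3 - <<'E'
import cv2
a=cv2.imread('pics/scene0.png')[130:250,200:340]; b=cv2.imread('pics/top0.png')[155:235,190:310]
cv2.imwrite('pics/z1.png',cv2.resize(a,None,fx=5,fy=5,interpolation=2))
cv2.imwrite('pics/z2.png',cv2.resize(b,None,fx=6,fy=6,interpolation=2))
E
```

```text
(no output)
```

View pics/z1.png

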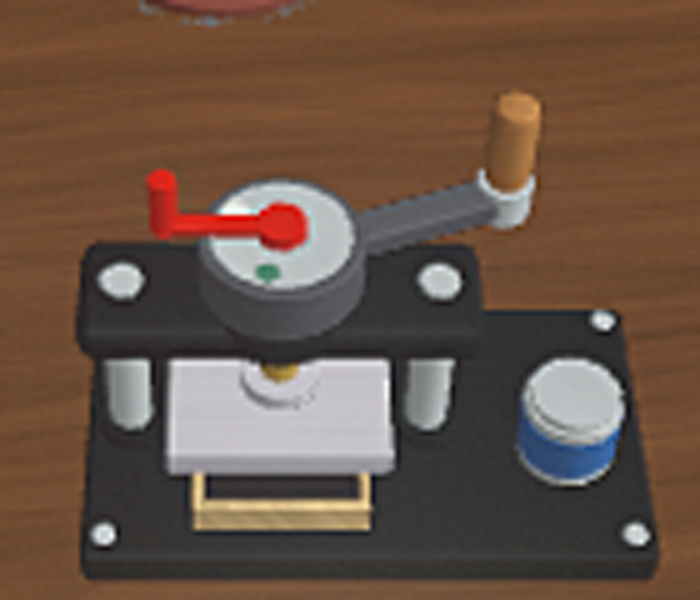

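View pics/z2.png

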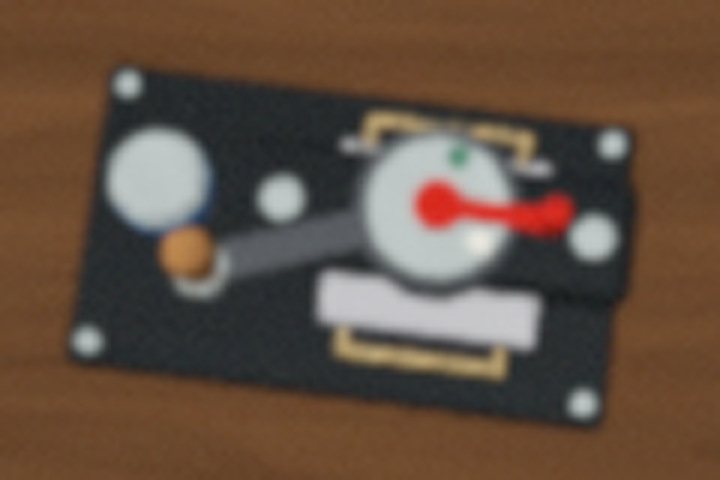

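```bash
python3 - <<'E'
from h import *
S=lambda x,y:(x/5-.4+200,y/5-.4+130); T=lambda x,y:(x/6-.42+190,y/6-.42+155)
for nm,s,t,z in (("knobtop",S(520,105),T(185,248),.258),("hub",S(284,225),T(437,204),.218),("post",S(161,178),T(562,207),.246)):
    print(nm,onz("scene",s,z),onz("top",t,z),tri(ray("scene",s),ray("top",t)))
L=[onz("top",T(*p),.032) for p in((127,84),(613,144),(87,341),(583,404))]
L2=[onz("scene",S(*p),.032) for p in((603,320),(104,534),(637,534))]
print(L,L2)
E
```

```text
knobtop [0.50281344 0.12317845 0.258     ] [0.50301179 0.12078242 0.258     ] [0.50317621 0.12188145 0.25836533]
hub [ 0.54265347 -0.01355194  0.218     ] [ 0.53633904 -0.01530377  0.218     ] [ 0.5374357  -0.01407898  0.2126147 ]
post [ 0.52697727 -0.07948032  0.246     ] [ 0.53076075 -0.08390834  0.246     ] [ 0.53029408 -0.08166337  0.249562  ]
[array([0.6461219 , 0.18947949, 0.032     ]), array([ 0.61070561, -0.1295424 ,  0.032     ]), array([0.47632079, 0.20850256, 0.032     ]), array([ 0.44078413, -0.11048299,  0.032     ])] [array([0.47518835, 0.21007984, 0.032     ]), array([ 0.60901903, -0.12751209,  0.032     ]), array([0.64440829, 0.19107165, 0.032     ])]
```

move_arm(
  delta_pos=[
    [0,0,50],
    [0,0,100],
    [359,-681,100],
    [359,-681,100],
    [359,-681,100],
    [359,-681,100],
    [359,-681,100],
    [359,-681,100],
    [359,-681,100],
    [359,-681,100],
    [359,-681,100],
    [359,-681,100],
  ],
  twist=[0,0,-80,-80,-80,-80,-80,-80,-80,-80,-80,-80],
  fingers=0.5,
  force=40,
)

```text
clock: 1.3
position: [0.4048, 0.1568, 0.331]
eef_rot: [[0.994, -0.107, 0.0], [-0.107, -0.994, 0.0], [0.0, -0.0, -1.0]]
ft_force: [0.4, 0.1, 0.2]
grip_width: 0.501
```

move_arm(
  delta_pos=[
    [126,-237,0],
    [126,-237,0],
    [126,-237,0],
    [126,-237,0],
    [126,-237,0],
    [126,-237,0],
    [126,-237,0],
    [126,-237,0],
  ],
  twist=[0,0,0,0,0,0,0,0],
)

```text
clock: 2.1
position: [0.5302, -0.0777, 0.3308]
eef_rot: [[0.995, -0.103, -0.001], [-0.103, -0.995, 0.001], [-0.001, -0.001, -1.0]]
ft_force: [0.6, -0.2, -0.2]
grip_width: 0.498
```

```bash
python3 - <<'E'
from h import *
s=status.get_state(); P=vision.camera_params("wrist"); im=vision.capture("wrist"); cv2.imwrite("pics/w1.png",im)
print(s['clock'],s['position'],P)
# ray helper check
for nm,X in (("post",[.5303,-.080,.246]),("knob",[.503,.1218,.258]),("ax",[.5375,-.0145,.214])): print(nm,proj("wrist",X,P))
E
```

```text
2.1 [ 0.53018819 -0.07767711  0.33083501] {'mtx': array([[331.45549667,   0.        , 254.57684274],
       [  0.        , 331.45549667, 193.80923442],
       [  0.        ,   0.        ,   1.        ]]), 'eye': array([ 0.53677913, -0.01153104,  0.4741742 ]), 'orientation': array([[ 0.99474926,  0.09827427,  0.02856708],
       [-0.10233064,  0.95928405,  0.26325378],
       [-0.00153288, -0.26479479,  0.96430357]])}
post [255.84446382 202.01576448]
knob [ 165.374504   -151.91029445]
ax [256.44680296 106.72582424]
```

View pics/w1.png

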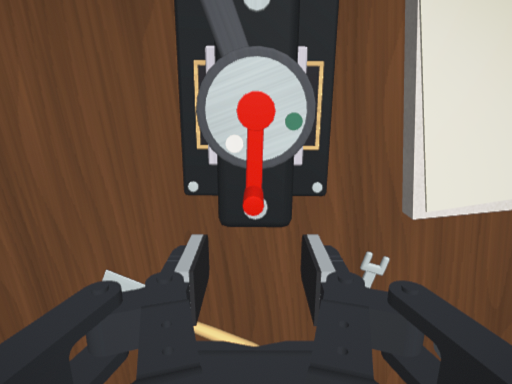

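The post shows at (254,205) in the wrist view; I predicted (256,202), so the estimate is good to about 2 mm. Now I'll descend and cage the post.

move_arm(
  delta_pos=[
    [0,-2,-40],
    [0,-2,-80],
    [0,-2,-105],
    [0,-2,-113],
    [0,-2,-113],
    [0,-2,-113],
  ],
  twist=[0,0,0,0,0,0],
  fingers=0.5,
)

```text
clock: 2.75
position: [0.5314, -0.0798, 0.2204]
eef_rot: [[0.995, -0.102, 0.003], [-0.102, -0.995, -0.001], [0.003, 0.0, -1.0]]
ft_force: [-0.4, -0.3, -0.5]
grip_width: 0.499
```

move_arm(
  delta_pos=[
    [0,0,0],
    [0,0,0],
    [0,0,0],
  ],
  twist=[0,0,0],
  fingers=0.3,
)

```text
clock: 3.05
position: [0.5311, -0.0805, 0.2195]
eef_rot: [[0.995, -0.103, 0.002], [-0.103, -0.995, -0.001], [0.002, 0.0, -1.0]]
ft_force: [-0.4, -0.1, 0.8]
grip_width: 0.296
```

```bash
python3 - <<'E'
from h import *
im=vision.capture("wrist"); cv2.imwrite("pics/w2.png",im)
s=status.get_state(); p=s['position']
import math
A=np.array([.5375,-.0145]); 
a0=-1.68
for k in range(1,12):
    a=a0+min(.1*k,1.0)
    q=A+.066*np.array([math.cos(a),math.sin(a)]); print(np.round((q-p[:2])*1000,1), round(math.degrees(a-a0),1))
E
```

```text
[ 6. -0.] 5.7
[12.6  0.2] 11.5
[19.1  1.2] 17.2
[25.5  2.7] 22.9
[31.7  4.9] 28.6
[37.7  7.7] 34.4
[43.4 11.1] 40.1
[48.6 15.1] 45.8
[53.5 19.5] 51.6
[57.9 24.5] 57.3
[57.9 24.5] 57.3
```

View pics/w2.png

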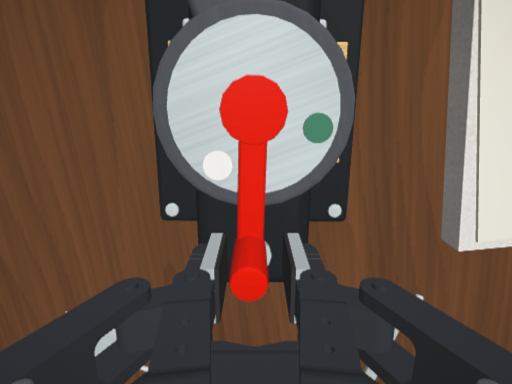

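The post is caged between the pads, at (250,270) in the wrist view. Now I'll sweep the arc anticlockwise.

move_arm(
  delta_pos=[
    [6,0,0],
    [13,0,0],
    [19,1,0],
    [25,3,0],
    [32,5,0],
    [38,8,0],
    [43,11,0],
    [48,15,0],
    [51,17,0],
    [53,19,0],
    [53,19,0],
    [53,19,0],
  ],
  twist=[5,11,17,23,29,34,40,46,49,51,51,51],
)

```text
clock: 4.3
position: [0.5835, -0.0614, 0.2184]
eef_rot: [[0.707, 0.708, -0.0], [0.708, -0.707, 0.0], [0.0, -0.0, -1.0]]
ft_force: [-0.4, -0.1, 0.5]
grip_width: 0.301
```

```bash
python3 - <<'E'
from h import *
im=vision.capture("wrist"); cv2.imwrite("pics/w3.png",im)
im=vision.capture("top"); cv2.imwrite("pics/t3.png",cv2.resize(im[155:235,190:310],None,fx=6,fy=6,interpolation=2))
E
```

```text
(no output)
```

View pics/w3.png

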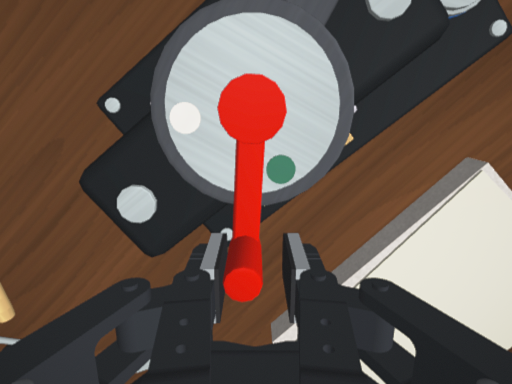

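View pics/t3.png

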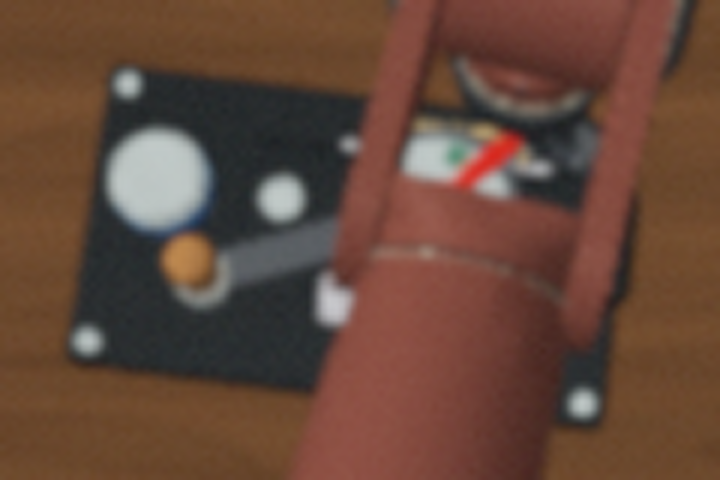

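```bash
python3 - <<'E'
from h import *
import math
P=vision.camera_params("wrist")
A=onz("wrist",(252,107),.216,P)[:2]; post=onz("wrist",(243,285),.246,P)[:2]
g=onz("wrist",(281,169),.204,P)[:2]; w=onz("wrist",(185,118),.204,P)[:2]
az=lambda v:math.atan2(v[1],v[0])
for n,p in(("post",post),("g",g),("w",w)): print(n,p,np.hypot(*(p-A)),az(p-A))
t=onz("top",(188/6-.42+190,256/6-.42+155),.258); 
print(A,t,az(t[:2]-A)-1.46, az(t[:2]-np.array([.5375,-.0145]))-1.46, "handle+lever",az(post-A)+1.681)
E
```

```text
post [ 0.58105602 -0.06628718] 0.06713379306969058 -0.8349648396659411
g [ 0.56641904 -0.02727885] 0.03226890110033828 -0.33983118837538256
w [ 0.51757235 -0.04220946] 0.031610499763973905 -2.192990614689362
[ 0.53599557 -0.01652272] [0.49865736 0.11900508 0.258     ] 0.3796293855163677 0.3939252535761111 handle+lever 0.8460351603340589
```

The lever now reads about 0.43 to 0.46 and the handle about 0.4. I'll nudge it a little further to seat it, then lift away.

move_arm(
  delta_pos=[
    [1,1,0],
    [2,2,0],
    [3,3,0],
    [3,3,0],
  ],
  twist=[1,2,3,3],
)

```text
clock: 4.8
position: [0.5863, -0.0585, 0.2183]
eef_rot: [[0.668, 0.744, -0.001], [0.744, -0.668, -0.001], [-0.001, -0.0, -1.0]]
ft_force: [-3.5, -2.0, 2.0]
grip_width: 0.301
```

```bash
python3 - <<'E'
from h import *
im=vision.capture("wrist"); cv2.imwrite("pics/w4.png",im)
import math
P=vision.camera_params("wrist")
hsv=cv2.cvtColor(im,cv2.COLOR_BGR2HSV)
m=cv2.inRange(hsv,(70,80,40),(90,255,200)); n,l,st,c=cv2.connectedComponentsWithStats(m); print([(c[i],st[i,4]) for i in range(1,n) if st[i,4]>80])
s=status.get_state();print(s['position'],s['ft_force'],s['clock'])
E
```

```text
[(array([276.18151815, 170.1650165 ]), np.int32(606))]
[ 0.5863599  -0.05849301  0.2183117 ] [-3.39830852 -2.33709379  2.69737776] 4.85
```

View pics/w4.png

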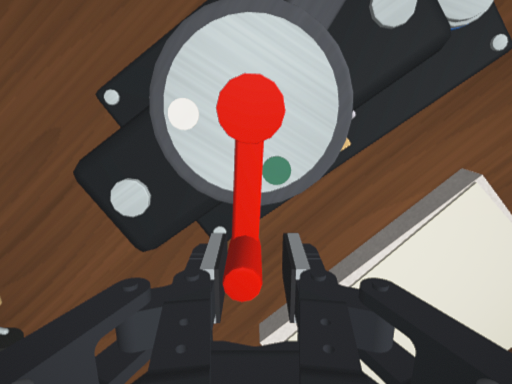

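move_arm(
  delta_pos=[
    [-3,-3,0],
    [-3,-3,50],
    [-3,-3,102],
    [-89,178,102],
    [-89,178,102],
    [-89,178,102],
    [-89,178,102],
    [-89,178,102],
    [-89,178,102],
    [-89,178,102],
  ],
  twist=[0,0,0,-31,-31,-31,-31,-31,-31,-31],
)

```text
clock: 5.85
position: [0.4981, 0.1192, 0.3203]
eef_rot: [[0.956, 0.294, 0.001], [0.294, -0.956, -0.0], [0.001, 0.0, -1.0]]
ft_force: [0.2, 0.8, -0.2]
grip_width: 0.294
```

move_arm(
  delta_pos=[
    [0,0,0],
    [0,0,0],
  ],
  twist=[0,0],
  fingers=0.75,
)

```text
clock: 6.05
position: [0.4981, 0.1186, 0.32]
eef_rot: [[0.956, 0.292, -0.0], [0.292, -0.956, -0.0], [-0.0, -0.0, -1.0]]
ft_force: [0.4, -0.2, 0.3]
grip_width: 0.625
```

```bash
python3 - <<'E'
from h import *
P=vision.camera_params("wrist")
im=vision.capture("wrist"); cv2.imwrite("pics/w5.png",im)
s=status.get_state();print(s['position'],s['ft_force'],s['clock'])
print(proj("wrist",[.4976,.1197,.258],P))
hsv=cv2.cvtColor(im,cv2.COLOR_BGR2HSV)
a=vision.capture("scene")[130:250,200:340]; cv2.imwrite('pics/s5.png',cv2.resize(a,None,fx=5,fy=5,interpolation=2))
E
```

```text
[0.49805855 0.11872    0.3200849 ] [ 0.09760976 -0.81564634 -0.2584699 ] 6.1
[255.31930146 207.26041654]
```

View pics/w5.png

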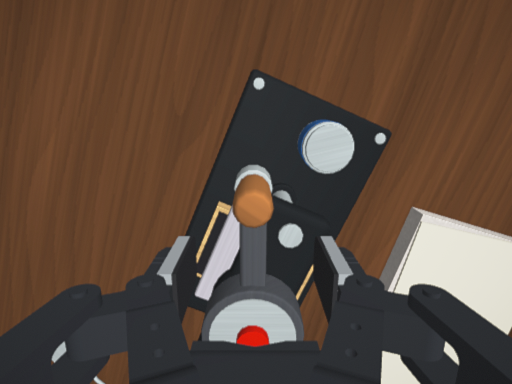

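View pics/s5.png

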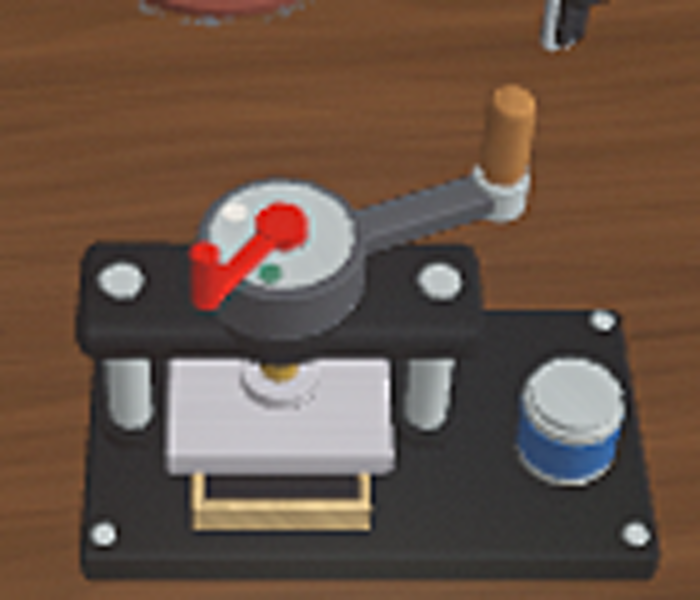

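The lever sits on the green-dot side, with its post at (205,270) in the zoomed scene view. The knob is where I expected it, near (254,200) in the wrist view. Now I'll descend onto the knob.

move_arm(
  delta_pos=[
    [0,1,-40],
    [0,1,-80],
    [0,1,-100],
    [0,1,-105],
    [0,1,-105],
  ],
  twist=[0,0,0,0,0],
  fingers=0.75,
)

```text
clock: 6.65
position: [0.4974, 0.1204, 0.2148]
eef_rot: [[0.956, 0.293, -0.001], [0.293, -0.956, -0.0], [-0.001, -0.0, -1.0]]
ft_force: [-0.3, -0.0, 0.6]
grip_width: 0.753
```

move_arm(
  delta_pos=[
    [0,0,0],
    [0,0,0],
    [0,0,0],
    [0,0,0],
  ],
  twist=[0,0,0,0],
  fingers=0.4,
)

```text
clock: 7.05
position: [0.498, 0.1208, 0.2163]
eef_rot: [[0.956, 0.294, 0.002], [0.294, -0.956, 0.0], [0.002, 0.0, -1.0]]
ft_force: [0.8, -0.9, 0.2]
grip_width: 0.398
```

```bash
cat >> h.py <<'E'
import math
A=np.array([.5375,-.0145])
def rows(h0,h1,n=11,p0=None,yaw0=None):
    s=status.get_state(); p=s['position'][:2] if p0 is None else p0
    R=s['eef_rot']; y0=math.degrees(math.atan2(R[1,0],R[0,0])) if yaw0 is None else yaw0
    D=[];T=[]
    for h in np.linspace(h0,h1,n+1)[1:]:
        a=1.46+h; q=A+.14*np.array([math.cos(a),math.sin(a)])
        D.append([int(round(v)) for v in (q-p)*1000]+[0]); T.append(int(round(math.degrees(a)-90-y0)))
    print(s['clock'],s['position'],y0,'h now',math.atan2(*(s['position'][:2]-A)[::-1])-1.46, np.hypot(*(s['position'][:2]-A)))
    print(D);print(T)
E
python3 - <<'E'
from h import *
im=vision.capture("wrist"); cv2.imwrite("pics/w6.png",im)
rows(.41,-.75,10)
E
```

```text
7.1 [0.49788122 0.12076327 0.21602606] 17.08676749709276 h now 0.3957278727342828 0.14094608558854124
[[14, 2, 0], [30, 4, 0], [46, 5, 0], [63, 3, 0], [78, -1, 0], [94, -6, 0], [108, -13, 0], [122, -22, 0], [135, -32, 0], [146, -44, 0]]
[-7, -13, -20, -27, -33, -40, -46, -53, -60, -66]
```

View pics/w6.png

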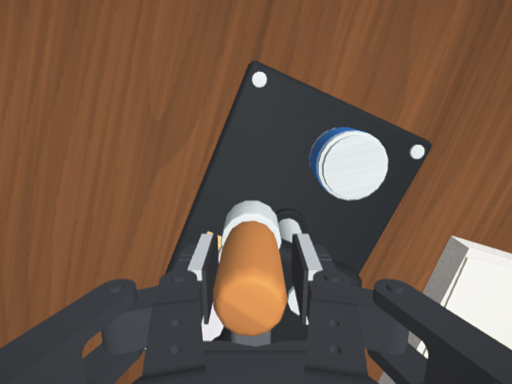

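The knob is caged, centred at (250,270). Now the clockwise back stroke, which should slip freely.

move_arm(
  delta_pos=[
    [14,2,0],
    [30,4,0],
    [46,5,0],
    [63,3,0],
    [78,-1,0],
    [94,-6,0],
    [108,-13,0],
    [122,-22,0],
    [135,-32,0],
    [146,-44,0],
    [146,-44,0],
    [146,-44,0],
  ],
  twist=[-7,-13,-20,-27,-33,-40,-46,-53,-60,-66,-66,-66],
)

```text
clock: 8.3
position: [0.6434, 0.0767, 0.2152]
eef_rot: [[0.658, -0.753, -0.0], [-0.753, -0.658, -0.0], [-0.0, 0.0, -1.0]]
ft_force: [-1.3, -0.7, -0.3]
grip_width: 0.399
```

```bash
python3 - <<'E'
from h import *
im=vision.capture("wrist"); cv2.imwrite("pics/w7.png",im)
a=vision.capture("scene")[130:250,200:340]; cv2.imwrite('pics/s7.png',cv2.resize(a,None,fx=5,fy=5,interpolation=2))
rows(-.75,.75,12); print(status.get_state()['ft_force'])
E
```

```text
8.4 [0.643127   0.07703265 0.21524864] -48.81798892963464 h now -0.7459674515948062 0.13976870011873335
[[-12, 12, 0], [-25, 23, 0], [-40, 32, 0], [-56, 39, 0], [-73, 45, 0], [-90, 48, 0], [-108, 48, 0], [-125, 47, 0], [-142, 44, 0], [-159, 38, 0], [-174, 30, 0], [-189, 21, 0]]
[7, 14, 21, 28, 35, 42, 50, 57, 64, 71, 78, 85]
[-0.29584143  0.71420637  0.2802291 ]
```

View pics/w7.png

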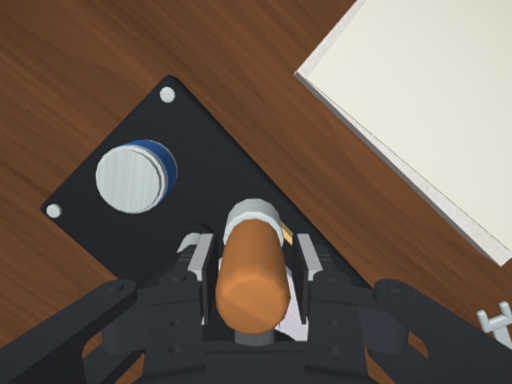

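View pics/s7.png

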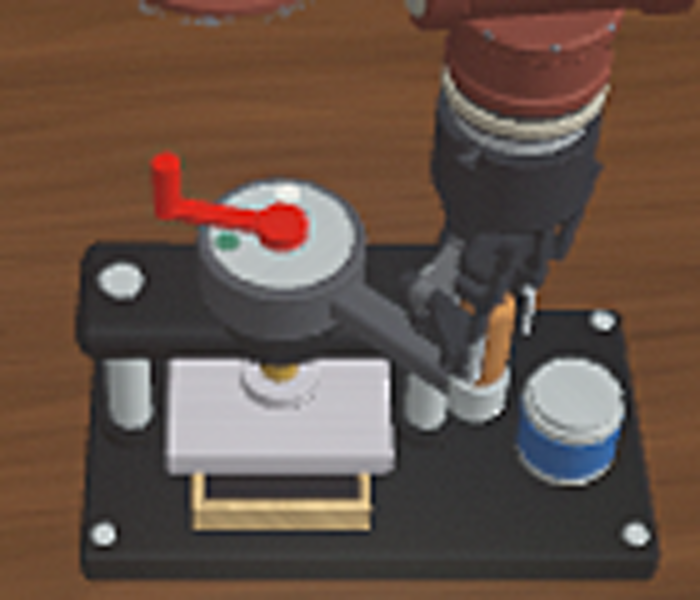

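The handle followed to about -0.74, and the platen has not moved. Now the loosening stroke.

move_arm(
  delta_pos=[
    [-12,12,0],
    [-25,23,0],
    [-40,32,0],
    [-56,39,0],
    [-73,45,0],
    [-90,48,0],
    [-108,48,0],
    [-125,47,0],
    [-142,44,0],
    [-159,38,0],
    [-174,30,0],
  ],
  twist=[7,14,21,28,35,42,50,57,64,71,78],
)

```text
clock: 9.5
position: [0.471, 0.1076, 0.2154]
eef_rot: [[0.871, 0.492, 0.008], [0.492, -0.871, 0.002], [0.008, 0.002, -1.0]]
ft_force: [12.8, 3.9, -4.8]
grip_width: 0.399
```

```bash
python3 - <<'E'
from h import *
rows(.625,.78,2); print(status.get_state()['ft_force'])
E
```

```text
9.5 [0.470994   0.10760205 0.21538384] 29.477084769773352 h now 0.6095424602376474 0.13903941695333796
[[-12, -6, 0], [-20, -12, 0]]
[4, 9]
[12.78152608  3.94450143 -4.81240898]
```

move_arm(
  delta_pos=[
    [-9,-5,0],
    [-17,-11,0],
    [-17,-11,0],
  ],
  twist=[4,8,8],
)

```text
clock: 9.8
position: [0.4527, 0.0963, 0.2154]
eef_rot: [[0.796, 0.605, 0.004], [0.605, -0.796, 0.002], [0.004, 0.001, -1.0]]
ft_force: [3.9, 2.0, -2.7]
grip_width: 0.401
```

```bash
python3 - <<'E'
from h import *
print(status.get_state()['ft_force'])
a=vision.capture("scene")[130:250,200:340]; cv2.imwrite('pics/s8.png',cv2.resize(a,None,fx=5,fy=5,interpolation=2))
rows(.76,-.75,12)
E
```

```text
[ 3.93765763  1.97504949 -2.68430107]
9.85 [0.45264254 0.09634547 0.21539398] 37.17957863356471 h now 0.7641737477582087 0.13959766337949994
[[15, 10, 0], [31, 18, 0], [47, 24, 0], [65, 28, 0], [82, 29, 0], [100, 28, 0], [117, 25, 0], [134, 20, 0], [150, 13, 0], [165, 4, 0], [179, -7, 0], [191, -20, 0]]
[-7, -14, -22, -29, -36, -43, -50, -58, -65, -72, -79, -86]
```

View pics/s8.png

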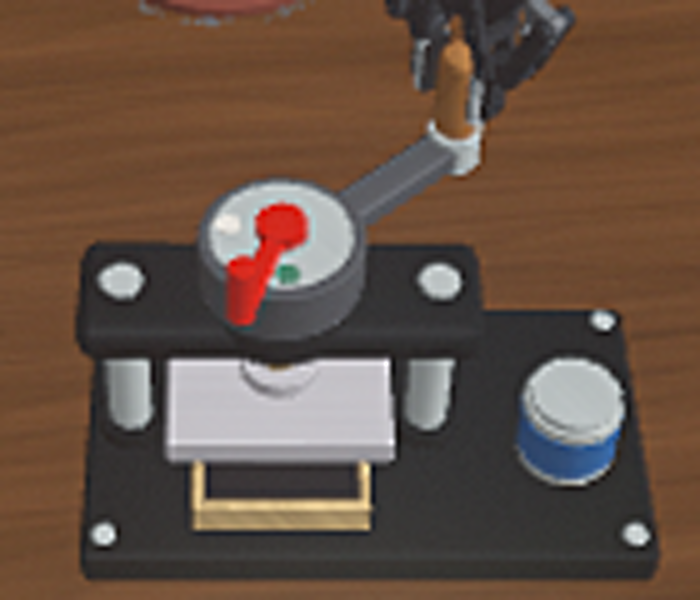

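The platen's lower edge rose from row 472 to 460, which is about 8–9 mm. Next come the back stroke and the second loosening stroke.

move_arm(
  delta_pos=[
    [15,10,0],
    [31,18,0],
    [47,24,0],
    [65,28,0],
    [82,29,0],
    [100,28,0],
    [117,25,0],
    [134,20,0],
    [150,13,0],
    [165,4,0],
    [179,-7,0],
    [191,-20,0],
  ],
  twist=[-7,-14,-22,-29,-36,-43,-50,-58,-65,-72,-79,-86],
)

```text
clock: 11.05
position: [0.6432, 0.0775, 0.2151]
eef_rot: [[0.655, -0.755, -0.001], [-0.755, -0.655, 0.003], [-0.003, -0.001, -1.0]]
ft_force: [-1.3, 4.6, 0.8]
grip_width: 0.4
```

move_arm(
  delta_pos=[
    [0,0,0],
    [0,0,0],
  ],
  twist=[0,0],
)

```text
clock: 11.25
position: [0.6431, 0.0759, 0.2152]
eef_rot: [[0.659, -0.752, -0.001], [-0.752, -0.659, -0.0], [-0.0, 0.001, -1.0]]
ft_force: [0.3, -0.1, -0.3]
grip_width: 0.403
```

```bash
python3 - <<'E'
from h import *
print(status.get_state()['ft_force'])
a=vision.capture("scene")[130:250,200:340]; cv2.imwrite('pics/s9.png',cv2.resize(a,None,fx=5,fy=5,interpolation=2))
rows(-.75,.64,11)
E
```

```text
[ 0.33179142 -0.06858903 -0.31865466]
11.3 [0.64295492 0.0761225  0.21527253] -48.75967453642507 h now -0.7501037781181242 0.13904380209125605
[[-12, 13, 0], [-25, 24, 0], [-41, 33, 0], [-57, 41, 0], [-74, 46, 0], [-91, 49, 0], [-109, 49, 0], [-126, 48, 0], [-144, 44, 0], [-160, 38, 0], [-176, 30, 0]]
[7, 14, 21, 28, 36, 43, 50, 57, 65, 72, 79]
```

View pics/s9.png

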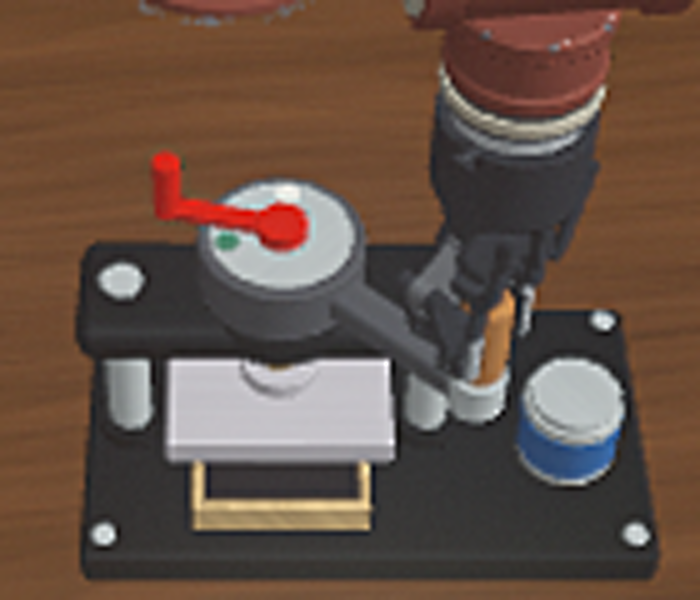

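The back stroke slipped as intended: the platen held its height and the lever is still on the loosening side. Now the second loosening stroke.

move_arm(
  delta_pos=[
    [-12,13,0],
    [-25,24,0],
    [-41,33,0],
    [-57,41,0],
    [-74,46,0],
    [-91,49,0],
    [-109,49,0],
    [-126,48,0],
    [-144,44,0],
    [-160,38,0],
    [-176,30,0],
    [-189,22,0],
  ],
  twist=[7,14,21,28,36,43,50,57,65,72,79,85],
)

```text
clock: 12.5
position: [0.4559, 0.0983, 0.2154]
eef_rot: [[0.804, 0.595, 0.009], [0.595, -0.804, 0.001], [0.008, 0.004, -1.0]]
ft_force: [15.7, 0.3, -6.4]
grip_width: 0.398
```

move_arm(
  delta_pos=[
    [-2,-1,0],
    [-2,-1,0],
  ],
  twist=[0,0],
)

```text
clock: 12.7
position: [0.4529, 0.0971, 0.2156]
eef_rot: [[0.807, 0.591, 0.005], [0.591, -0.807, 0.001], [0.004, 0.002, -1.0]]
ft_force: [3.9, 0.5, -2.2]
grip_width: 0.401
```

```bash
python3 - <<'E'
from h import *
print(status.get_state()['ft_force'])
a=vision.capture("scene")[130:250,200:340]; cv2.imwrite('pics/s10.png',cv2.resize(a,None,fx=5,fy=5,interpolation=2))
rows(.76,-.75,12)
E
```

```text
[ 3.88381314  0.51660519 -2.22598096]
12.75 [0.45289387 0.09710421 0.2156771 ] 36.21523053478504 h now 0.759455533972897 0.1400489087604457
[[15, 10, 0], [30, 17, 0], [47, 23, 0], [64, 27, 0], [82, 28, 0], [99, 28, 0], [117, 25, 0], [134, 20, 0], [150, 12, 0], [165, 3, 0], [178, -8, 0], [191, -20, 0]]
[-6, -13, -21, -28, -35, -42, -49, -57, -64, -71, -78, -86]
```

View pics/s10.png

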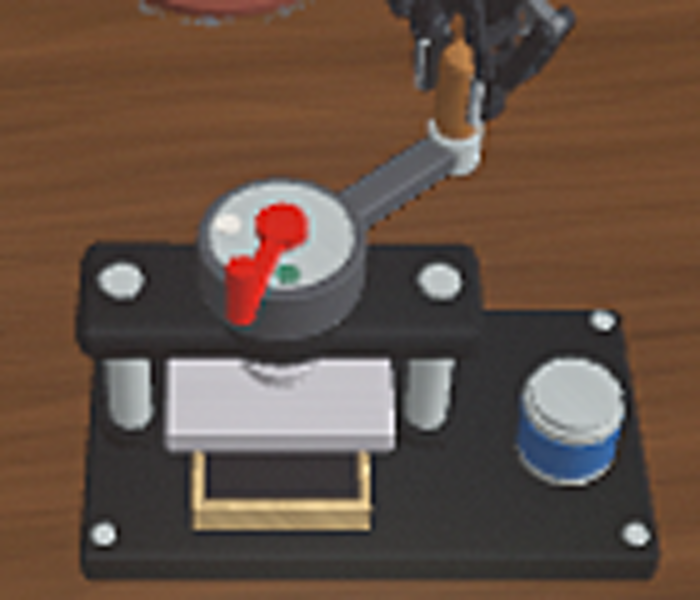

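The edge is now at row 450, so the platen has risen roughly 16–17 mm. That is close to the limit, so I'll add a partial third stroke for margin.

move_arm(
  delta_pos=[
    [15,10,0],
    [30,17,0],
    [47,23,0],
    [64,27,0],
    [82,28,0],
    [99,28,0],
    [117,25,0],
    [134,20,0],
    [150,12,0],
    [165,3,0],
    [178,-8,0],
    [191,-20,0],
  ],
  twist=[-6,-13,-21,-28,-35,-42,-49,-57,-64,-71,-78,-85],
)

```text
clock: 13.95
position: [0.6426, 0.0786, 0.2151]
eef_rot: [[0.656, -0.755, -0.002], [-0.755, -0.656, 0.002], [-0.003, 0.0, -1.0]]
ft_force: [-4.0, 1.4, 0.8]
grip_width: 0.401
```

move_arm(
  delta_pos=[
    [0,0,0],
    [-12,13,0],
    [-25,24,0],
    [-41,33,0],
    [-57,41,0],
    [-74,46,0],
    [-91,49,0],
    [-109,49,0],
    [-126,48,0],
    [-134,46,0],
    [-134,46,0],
  ],
  twist=[0,7,14,21,28,36,43,50,57,61,61],
)

```text
clock: 15.05
position: [0.5125, 0.1226, 0.2155]
eef_rot: [[0.977, 0.214, 0.014], [0.214, -0.977, -0.001], [0.013, 0.004, -1.0]]
ft_force: [18.7, -0.1, -9.4]
grip_width: 0.398
```

```bash
python3 - <<'E'
from h import *
s=status.get_state();print(s['ft_force'],s['position'])
a=vision.capture("scene")[130:250,200:340]; cv2.imwrite('pics/s11.png',cv2.resize(a,None,fx=5,fy=5,interpolation=2))
rows(.3,.2,1)
# edge rows by gradient at a few columns
for f in ('z1','s8','s10','s11'):
    g=cv2.imread(f'pics/{f}.png',0).astype(float)
    col=g[400:500,210:350].mean(1); print(f,[i+400 for i in np.argsort(np.diff(col))[:3]])
E
```

```text
[18.70159049 -0.14373388 -9.44179101] [0.51251525 0.12256802 0.21546878]
15.1 [0.51256392 0.1225776  0.2155064 ] 12.317104025643301 h now 0.2907407597185736 0.13932722934979902
[[12, 2, 0]]
[-7]
z1 [np.int64(473), np.int64(474), np.int64(472)]
s8 [np.int64(461), np.int64(462), np.int64(460)]
s10 [np.int64(451), np.int64(450), np.int64(449)]
s11 [np.int64(444), np.int64(443), np.int64(445)]
```

View pics/s11.png

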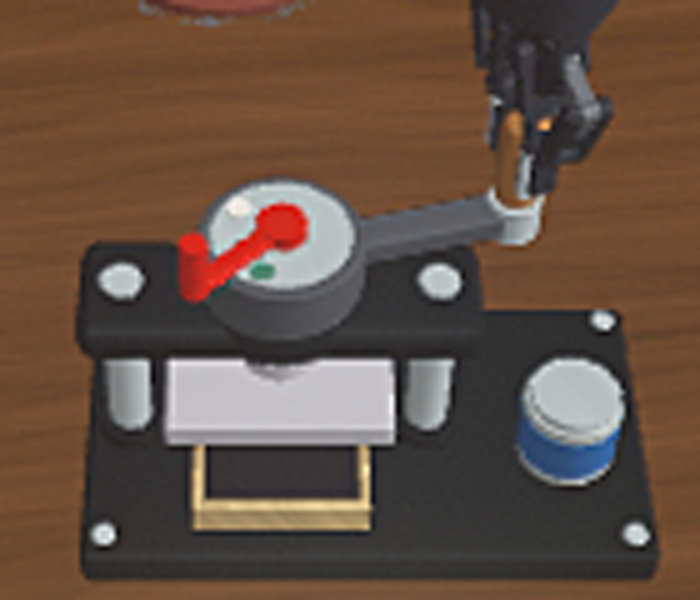

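The platen is now up about 21–22 mm. I'll relieve the contact, open the fingers and lift away.

move_arm(
  delta_pos=[
    [4,1,0],
    [5,1,0],
    [5,1,0],
  ],
  twist=[0,0,0],
)

```text
clock: 15.4
position: [0.5161, 0.1235, 0.2158]
eef_rot: [[0.977, 0.213, 0.007], [0.213, -0.977, -0.001], [0.006, 0.003, -1.0]]
ft_force: [10.2, -2.6, -3.1]
grip_width: 0.399
```

move_arm(
  delta_pos=[
    [0,0,0],
    [0,0,0],
    [0,0,0],
    [0,0,0],
  ],
  twist=[0,0,0,0],
  fingers=0.75,
)

```text
clock: 15.8
position: [0.5141, 0.1239, 0.2153]
eef_rot: [[0.978, 0.211, -0.0], [0.211, -0.978, -0.0], [-0.0, -0.0, -1.0]]
ft_force: [-0.5, 0.9, 0.1]
grip_width: 0.755
```

move_arm(
  delta_pos=[
    [0,0,30],
    [0,0,70],
    [0,0,120],
    [-50,20,140],
    [-100,60,140],
    [-120,100,140],
    [-120,140,140],
    [-120,140,140],
    [-120,140,140],
  ],
  twist=[0,0,0,0,0,0,0,0,0],
)

```text
clock: 16.7
position: [0.3938, 0.2646, 0.3552]
eef_rot: [[0.977, 0.213, -0.0], [0.213, -0.977, -0.001], [-0.0, 0.0, -1.0]]
ft_force: [-0.4, 0.6, 1.2]
grip_width: 0.75
```

```bash
python3 - <<'E'
from h import *
s=status.get_state();print(s['ft_force'],s['position'],s['clock'])
im=vision.capture("scene"); cv2.imwrite('pics/full12.png',im)
a=im[130:250,200:340]; z=cv2.resize(a,None,fx=5,fy=5,interpolation=2);cv2.imwrite('pics/s12.png',z)
g=cv2.cvtColor(z,6).astype(float); col=g[400:500,210:350].mean(1); r=np.argmin(np.diff(col))+400; print(r)
# platen front-lower edge: height from image rows, on vertical line under bottom edge point
c=np.array([280/5-.4+200]); 
P=vision.camera_params("scene")
y=lambda r:(255.6,(r/5-.4+130))
X0=onz("scene",y(473),.055,P)  # block top ~53 + at start
o,d=ray("scene",y(r),P); t=(X0[0]-o[0])/d[0]; print("rise mm",(o+d*t-X0)*1000)
E
```

```text
[-0.37830534  0.63745081  1.15586537] [0.3938226  0.2646342  0.35518977] 16.7
444
rise mm [ 0.         -0.3843482  28.92551449]
```

View pics/full12.png

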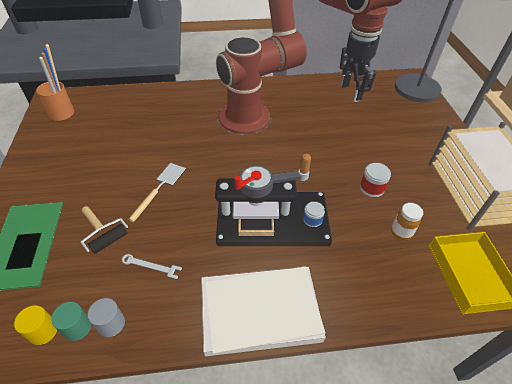

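View pics/s12.png

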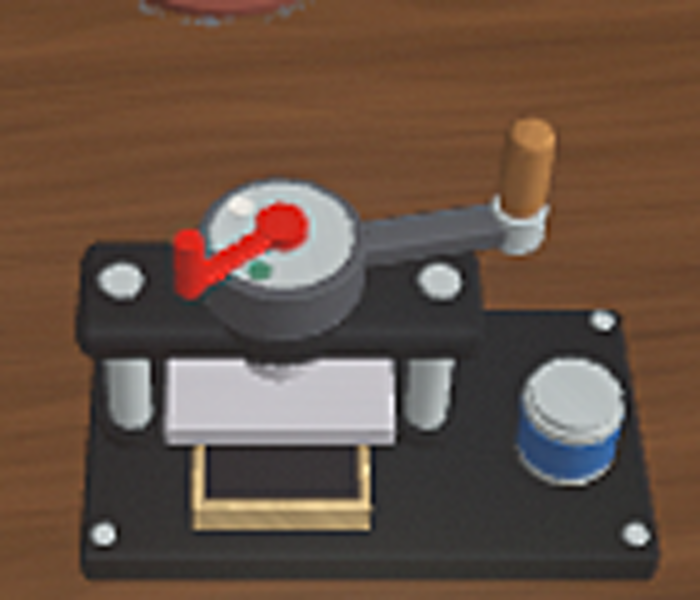

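The arm is clear of everything. The platen is well past 15 mm, the lever is on the green side, and the tins, jar and tools look unmoved. I'll hand the job in.

```bash
python3 - <<'E'
from plant import order,status
s=status.get_state();print(s['clock'],s['ft_force'],abs(s['joint_vel']).max())
print(order.close_job())
E
```

```text
16.75 [ 0.25442763  0.0975414  -1.21013463] 0.033865975716389884
the job is handed in; nothing more can be done
None
```

I flipped the red lever to the green-dot side with the platen still down, then loosened the press with two full strokes and one partial stroke. After that I opened the fingers, lifted clear and handed the job in at 16.75 s; it gave no verdict.

- **Platen:** its lower edge rose from image row 473 to 444 in the 5x zoomed scene view. My rough scale gave about 22 mm. The ray calculation gave 28.9 mm, which is above the 27 mm travel limit, so it reads too high. The two disagree, but both are well above 15 mm. The platen may have reached its upper limit, as the force at the end of the last stroke was about 19–21 N instead of 13 N.
- **Lever:** it measured about 0.43–0.46 rad before a last nudge towards the stop. The final picture still shows it on the green-dot side, but I did not measure its angle again.
- **Bystanders and arm:** in the last picture the block, tins, jar and tools look to be where they were at the start; I only compared by eye. The arm was clear of everything, with about 1 N of force reading, which is noise level.
- **Handle:** I did not measure its speed after letting go.

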